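# Feel for the build-plate release notch and press the catch

## Robot

A 7-joint arm with a two-finger parallel gripper is mounted at the origin on the work surface. World frame = base frame: x ahead of the robot, y to its left, z up, the work surface at z = 0. Lengths are in m, angles in rad, forces in N, time in s.
With the tool pointing down it reaches from about 0.35 to 0.9 m from the base axis. Payload 8.1 kg.
Tool frame: the origin (TCP) lies midway between the tips of the shut fingers; the grasp point (between the pads) lies 19 mm behind it; z points along the fingers, y is the direction in which the jaws open and shut (so a half turn about z gives the same grasp; the last joint's range is limited). The gripper opens to 92 mm and grips with 3 to 60 N. Pads are 19 mm wide; open, the fingers measure 130 mm over their backs; the gripper's body (75 mm by 190 mm) begins 47 mm behind the grasp point.
Start: joints at [1.081, 0.434, 0.025, 1.573, -0.012, 1.134, -0.075], TCP at [0.236, -0.579, 0.227] pointing down, gripper open.
Joint ranges: [-2.62, 2.62], [-0.44, 2.09], [-1.27, 1.32], [0.08, 2.57], [-1.32, 4.46], [0.12, 2], [-2.74, 2.74]. Speed limits (rad/s): [2.22, 2.22, 3.01, 3.01, 3.14, 3.14, 3.14].

## Interface

Orientations are given as a rotation vector (axis times angle).
In Python, from cell import monitor, get_image, get_calibration, workorder, look_for, masks_of gives the robot as it stands.
- The arm moves only by the shell command python3 -m crank 'ROWS' [FORCE]. ROWS is JSON, a list of rows, each a list of 3 entries, a list of its own where there are three numbers: the shift along the tool's x, y, z in cm, then the turn about the tool's z in degrees, then the closure in counts, from 0 (fully open) to 255 (shut). A call has 1 to 5 rows; each row shifts and turns the commanded pose from where the row before left it, along the tool's axes as they then stand; what a row does not reach is not made up. A row lasts 1/10 s, in which the tool goes at most 50 mm and 8.59 degrees, less where a joint would pass 70% of its speed; a pose out of reach is approached as far as the arm can. A call with a gripper value outside its range is refused whole. The fingers move at their own pace and stop on an object; FORCE is the grip in N (left out, the last holds). Time passes only in rows, so rows that do not move let the fingers close. It gives the time, the measured TCP pose, the force and the opening at its end, in the units of the state.
- monitor.observe(): the state, without advancing time (a new reading comes with each control period).
- get_image(name): name is "side" or "top"; returns (picture, depth): 480x640x3 uint8, red, green, blue; 480x640 float32, m along the optical axis (not along the pixel's ray), 0 where there is no reading.
- get_calibration(name): a dict with "fx", "fy", "cx", "cy" (pixels), "D" ([k1, k2, p1, p2, k3] as OpenCV has them; the pictures are not rectified), "R" (3x3) and "t" (3): a world point X has camera coordinates R X + t. Camera axes: x right, y down, z forward; pixel columns grow to the right and rows downward; lengths in m; the calibration is good to about 2 mm. A picture is of the moment at which its call begins. get_calibration takes no time and is no camera call.
- workorder.sign_off(): hands the job in, once; it reports no verdict.
Trained networks look in the newest picture that a camera, given by its name, has taken for a name from the list of things; names that differ only in an ending like _2 or _b are one class to them, and where a whole thing is asked for, a point or a joint stands for the part that bears it (a point fixed in the world has none). Each returns a list of dicts, best first, with "score" (0 to 1); they miss things now and then, are a little off and sometimes report something else, mostly with a low value. They report only what shows in the picture. A call takes as long as a camera call.
- look_for(label, camera): "location" ([x, y, z] in m, in world coordinates, good to about 4 mm: the middle of the surface that is visible of it).
- masks_of(label, camera): "region" (480x640 bool, what is visible of it).
The state is a dict: "clock": time; "joints": joint angles; "dq": joint speeds; "joint_efforts": joint torques, N m; "position": TCP position; "ee_rot": TCP orientation; "force": force on the tool from outside, world axes, zero at the start; "ft_torque": the same for the moment, N m; "width": opening from 0.0 (shut) to 1.0 (fully open).
Only numpy, scipy, OpenCV 4.12 (cv2) and the standard library are available. Lean on these libraries where they do the work, as an engineer would, in place of code of your own. Each camera call takes 0.05 s, during which the arm holds its last target.

## Task

The build plate on the cradle is held by a catch hidden in a notch somewhere along the cradle's front edge. Starting at the left-hand end of the edge (next to the box with the screen and dial), run a fingertip lightly along the top of the edge towards the other end until you find the notch, then press the catch inside it fully down and take the finger away. Only touch: do not force the edge, and leave the prints on the plate and the things about the bench where they are.

Things in the scene. Friction and masses are not known exactly. Their poses are not given: they have to be found in the camera images.
- dock: build-plate cradle, fixed to the bench: dark tray 320 (x) by 360 mm (y) with a black build plate 270 x 300 mm, its top 48 mm above the bench. Origin on the bench under the tray's centre; x points away from the robot at yaw 0, y to the left along the front edge, z up. A black housing stands at each end of the front edge, 90 mm long in y, top at z = 70 mm (dial on the left one: 82 mm)
- edge_mid (a point): middle of the front edge's flat top, at x -150, y 0, z 55 mm of the cradle (same axes). The edge is a dark steel bar 30 mm deep in x, bare for 100 mm to either side of here. One notch 46 mm long in y cuts it from front to back; the notch's centre lies anywhere from y = -70 to +15 mm and is not told. Behind the bar 18 mm lies open before the plate; in front all is under 30 mm high
- edge_left (a point): left-hand (+y) end of the bare edge: middle of the bar's flat top, where it meets the housing with the blank screen and dial; axes as the cradle's
- edge_right (a point): right-hand (-y) end of the bare edge: middle of the bar's flat top, where it meets the plain vented housing; 200 mm from edge_left
- catch (a joint): the catch: a plain dark steel pad 42 (y) x 28 mm that fills the floor of the notch, its top 10 mm below the top of the edge. Value in m: 0 = up (as it starts), 0.008 = fully down, at a hard stop; it slides straight down against a friction of about 4 N (no spring) and stays where it is left
- bracket_mid (a point): white printed angle bracket standing on the plate, loose, 30 x 50 x 38 mm; middle of it
- pot_mid (a point): white printed round plug on the plate, loose, 44 mm across, 38 mm high; middle of it
- gear_mid (a point): white printed toothed wheel on the plate, loose, 54 mm across, 20 mm high; middle of it
- screwdriver_mid (a point): screwdriver, 160 mm, lying loose on the bench in front of the cradle; near its middle
- scraper_mid (a point): flat scraper, 200 mm, lying loose on the bench at the left; near its middle
- gluepot_mid (a point): small lidded jar at the right, loose, 44 mm across, 100 mm high; middle of it

How it is judged:
On the way, in this order (a step that is already met when the one before it is completed fails the run):
1. a fingertip touches the edge near its left-hand end, the catch still up (contact force between the fingers and dock above 0.3 N and x of the grasp point in the frame of dock between -0.18 and -0.12 m and y of the grasp point in the frame of dock between 0.062 and 0.102 m and value of joint catch below 0.0015 m), for 0.05 s.
2. a fingertip touches the edge farther along (40 to 70 mm from the left-hand end), the catch still up (contact force between the fingers and dock above 0.3 N and x of the grasp point in the frame of dock between -0.18 and -0.12 m and y of the grasp point in the frame of dock between 0.03 and 0.06 m and value of joint catch below 0.0015 m), for 0.05 s.
3. the catch is pressed fully down (at least 6.5 of its 8 mm) by the finger in the notch (contact force between the fingers and dock above 0.3 N and value of joint catch above 0.0065 m), for 0.05 s.
At the end, for the whole second after the job is handed in: the catch is down by at least 6.5 mm of its 8 mm and stays there, and every loose thing is within 12 mm of where it stood (value of joint catch above 0.0065 m and distance of each of bracket_mid, pot_mid, gear_mid, screwdriver_mid, scraper_mid, gluepot_mid from where it was at the start of the episode below 0.012 m); the robot touches nothing.
It fails at once if the arm or fingers force the cradle or its edge (more than 45 N) (contact force between the arm and dock above 45 N).
It fails at once if the fingers force the edge (more than 45 N) (contact force between the fingers and dock above 45 N).
It fails at once if a print or a thing about the bench is pushed away or lifted (moved more than 12 mm) (distance of any of bracket_mid, pot_mid, gear_mid, screwdriver_mid, scraper_mid, gluepot_mid from where it was at the start of the episode above 0.012 m).
It also fails if it takes over 48 s, if anything falls off the work surface, if the arm or the gripper's body presses on something with over 40 N, if the wrist force passes 120 N, or if a joint passes its speed limit or range.

## Working session

There is one attempt and no reset: what is moved stays moved. The work goes in short steps, Python scripts to look and compute and a shell command to move; the robot and the scene stay as the last step left them, time stands still between calls to the robot, and variables do not carry over. Pictures are saved under pics/ and viewed, and the job is handed in when it is done.

```bash
ls; mkdir -p pics; python3 - <<'E'
from cell import monitor, get_image, get_calibration, look_for
import cv2
print(monitor.observe())
for n in("side","top"):
    im,d=get_image(n); cv2.imwrite(f"pics/{n}0.png",im[:,:,::-1])
    for l in("dock","edge_mid","edge_left","edge_right","catch"):
        r=look_for(l,n); print(n,l,[(x['score'],x['location']) for x in r[:2]])
    c=get_calibration(n); print(c)
E
```

```text
pics
{'clock': 0.0, 'joints': array([ 1.08139128,  0.43525442,  0.02497628,  1.57408298, -0.01163696,
        1.13400352, -0.07511704]), 'dq': array([ 0.00074231,  0.00148975, -0.00198293, -0.00044657, -0.00041721,
       -0.00066454, -0.00046932]), 'joint_efforts': array([-1.19675979e-04, -6.67857742e+01,  9.85009633e-01, -3.14470267e+01,
       -6.05486124e-02,  4.29307984e-02,  2.28615331e-04]), 'position': array([ 0.23553425, -0.57837024,  0.22593093]), 'ee_rot': array([-3.08153395e+00, -6.03351502e-01,  6.58003509e-04]), 'force': array([-0.0218962 ,  0.36083573,  0.24272262]), 'ft_torque': array([-0.00533161, -0.02218884, -0.03575008]), 'width': 0.9997528363565896}
side dock [(0.71, [0.6741, -0.2047, 0.0493])]
side edge_mid [(0.93, [0.677, -0.2007, 0.0496])]
side edge_left []
side edge_right [(0.68, [0.6754, -0.2003, 0.0501]), (0.45, [0.2949, -0.401, 0.0594])]
side catch [(0.51, [0.6619, 0.0005, 0.0582])]
{'fx': 614.7744379921145, 'fy': 614.7744379921145, 'cx': 319.28264522215596, 'cy': 236.87941297644147, 'D': array([-0.13336887,  0.        ,  0.        ,  0.        ,  0.      
[... 200 characters left out ...]
174355])}
top dock [(0.66, [0.6342, -0.0855, 0.0507]), (0.18, [0.6427, -0.1603, 0.063])]
top edge_mid [(0.76, [0.6421, -0.0877, 0.0487])]
top edge_left [(0.93, [0.6397, -0.0879, 0.0548])]
top edge_right [(0.7, [0.6447, -0.0857, 0.0444])]
top catch [(0.71, [0.6453, -0.0861, 0.0868]), (0.66, [0.5176, -0.0919, 0.0497])]
{'fx': 459.2779382484318, 'fy': 459.2779382484318, 'cx': 317.1244050336849, 'cy': 234.82752298120982, 'D': array([-0.02380518,  0.        ,  0.        ,  0.        ,  0.        ]), 'R': array([[-0.13260634, -0.99116637, -0.0021887 ],
       [-0.9706316 ,  0.13030558, -0.20222453],
       [ 0.20072336, -0.02469183, -0.97933674]]), 't': array([0.08988405, 0.50918357, 1.07541159])}
```

View pics/side0.png

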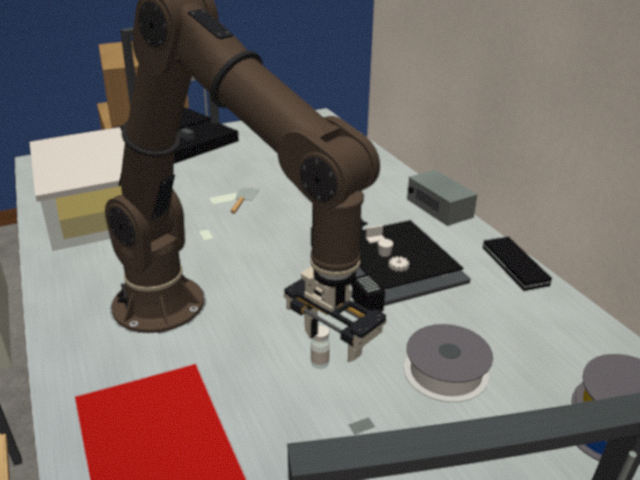

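View pics/top0.png

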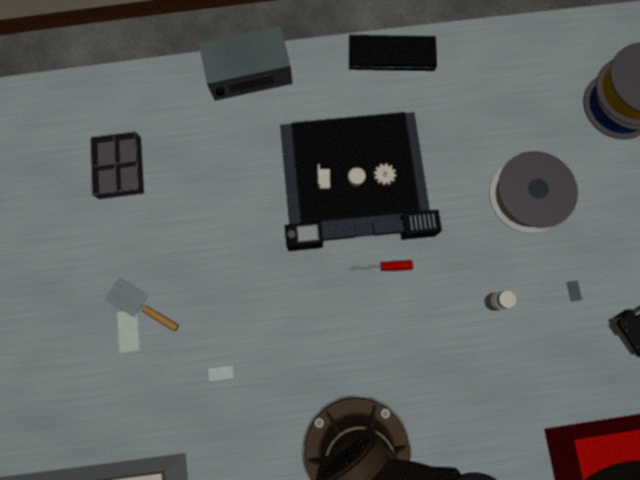

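The side view shows the arm hiding the front edge. In the top view the cradle is at about columns 280–440, rows 112–250, with the dial housing at (303,235), the vented one at (421,223), and the bar between them. The screwdriver is in front at (385,266). I'll zoom in.

```bash
python3 - <<'E'
from cell import *
import cv2
im=cv2.imread("pics/top0.png")
c=im[195:285,270:450]
c=cv2.convertScaleAbs(c,alpha=2.2,beta=10)
cv2.imwrite("pics/z0.png",cv2.resize(c,None,fx=4.4,fy=4.4,interpolation=cv2.INTER_CUBIC))
E
cat > h.py <<'E'
import numpy as np,cv2
from cell import *
def cloud(n):
    im,d=get_image(n);c=get_calibration(n)
    K=np.array([[c['fx'],0,c['cx']],[0,c['fy'],c['cy']],[0,0,1]])
    v,u=np.mgrid[0:480,0:640]
    p=cv2.undistortPoints(np.stack([u,v],-1).reshape(-1,1,2).astype(np.float64),K,c['D']).reshape(480,640,2)
    X=np.dstack([p,np.ones((480,640))])*d[...,None]
    W=(X-c['t'])@c['R']
    W[d==0]=np.nan
    return im,d,W
def proj(P,n):
    c=get_calibration(n)
    K=np.array([[c['fx'],0,c['cx']],[0,c['fy'],c['cy']],[0,0,1]])
    return cv2.projectPoints(np.asarray(P,float).reshape(-1,3),cv2.Rodrigues(c['R'])[0],c['t'],K,c['D'])[0].reshape(-1,2)
E
python3 - <<'E'
from h import *
im,d,W=cloud("top"); np.save("W.npy",W)
np.set_printoptions(precision=3,suppress=True,linewidth=250)
for r in (215,220,225,228,231,234,238,242,246): print(r,[tuple(np.round(W[r,c],3)) for c in (303,325,340,360,380,395,420)])
m=(W[...,2]>.062)&(W[...,2]<.1)
v,u=np.nonzero(m[190:260,270:450]); 
print(proj([[0,0,0]],"top"))
for l in ("screwdriver_mid","bracket_mid","gluepot_mid"):
    print(l,[(x['score'],x['location']) for x in look_for(l,"top")[:2]])
E
```

```text
215 [(np.float64(0.571), np.float64(0.049), np.float64(0.05)), (np.float64(0.565), np.float64(-0.005), np.float64(0.047)), (np.float64(0.56), np.float64(-0.042), np.float64(0.045)), (np.float64(0.553), np.float64(-0.091), np.float64(0.05)), (np.float64(0.551), np.float64(-0.144), np.float64(0.028)), (np.float64(0.545), np.float64(-0.181), np.float64(0.031)), (np.float64(0.528), np.float64(-0.232), np.float64(0.074))]
220 [(np.float64(0.559), np.float64(0.051), np.float64(0.051)), (np.float64(0.553), np.float64(-0.003), np.float64(0.045)), (np.float64(0.551), np.float64(-0.041), np.float64(0.029)), (np.float64(0.545), np.float64(-0.092), np.float64(0.027)), (np.float64(0.538), np.float64(-0.141), np.float64(0.03)), (np.float64(0.527), np.float64(-0.173), np.float64(0.057)), (np.float64(0.516), np.float64(-0.231), np.float64(0.072))]
225 [(np.float64(0.542), np.float64(0.053), np.float64(0.069)), (np.float64(0.544), np.float64(-0.002), np.float64(0.029)), (np.float64(0.532), np.float64(-0.037), np.float64(0.057)), (np.float64(0.528), np.float64(-0.087), np.float64(0.047)), (np.float64(
[... 2162 characters left out ...]
(0.482), np.float64(-0.175), np.float64(0.001)), (np.float64(0.474), np.float64(-0.24), np.float64(-0.005))]
246 [(np.float64(0.494), np.float64(0.059), np.float64(0.048)), (np.float64(0.495), np.float64(0.004), np.float64(0.002)), (np.float64(0.49), np.float64(-0.034), np.float64(0.005)), (np.float64(0.483), np.float64(-0.084), np.float64(0.002)), (np.float64(0.477), np.float64(-0.136), np.float64(-0.002)), (np.float64(0.472), np.float64(-0.173), np.float64(0.001)), (np.float64(0.463), np.float64(-0.237), np.float64(-0.001))]
[[355.3   451.089]]
screwdriver_mid [(0.86, [0.4252, -0.1553, 0.0244])]
bracket_mid [(0.55, [0.6581, -0.0086, 0.0526])]
gluepot_mid [(0.58, [0.3009, -0.3683, 0.0881])]
```

View pics/z0.png

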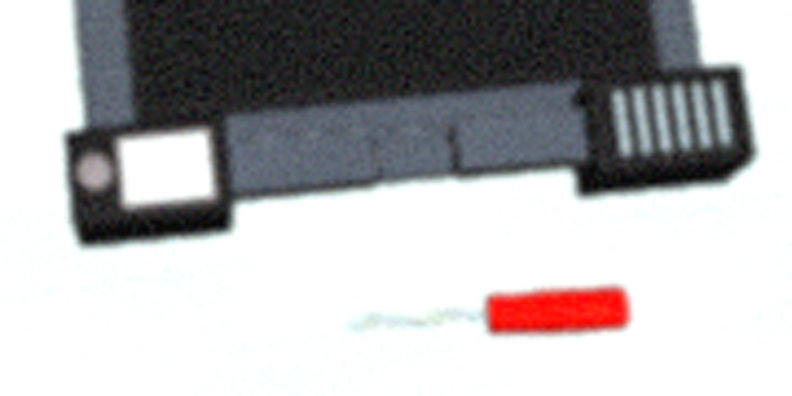

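```bash
cat > fit.py <<'E'
from h import *
from scipy.optimize import differential_evolution
np.set_printoptions(precision=4,suppress=True)
W=np.load("W.npy").reshape(-1,3); W=W[np.isfinite(W).all(1)]
W=W[(abs(W[:,0]-.6)<.3)&(abs(W[:,1]+.09)<.3)]
def loc(p,W):
    c,s=np.cos(p[2]),np.sin(p[2]); dx=W[:,0]-p[0];dy=W[:,1]-p[1]
    return c*dx+s*dy,-s*dx+c*dy
def cost(p):
    x,y=loc(p,W);z=W[:,2]; h=np.full(len(x),np.nan)
    h[(x<-.17)&(x>-.23)&(abs(y)<.095)]=0
    h[(abs(x+.15)<.015)&(abs(y)<.1)]=.055
    h[(x>-.134)&(x<-.118)&(abs(y)<.1)]=.029
    h[(abs(x+.15)<.02)&(abs(y)>.1)&(abs(y)<.19)]=.07
    h[(x>-.11)&(x<.14)&(abs(y)<.147)]=.048
    h[(abs(y)>.195)&(abs(y)<.25)&(x>-.16)&(x<.15)]=0
    h[(x>.165)&(x<.2)&(abs(y)<.15)]=0
    e=np.minimum(abs(z-h),.012); k=np.isfinite(h)
    return e[k].mean()
r=differential_evolution(cost,[(.6,.72),(-.13,-.04),(-.3,.0)],seed=1,popsize=25)
p=r.x;print(p,np.degrees(p[2]),r.fun)
x,y=loc(p,W);z=W[:,2]
for a in np.arange(-.1,.1,.01):
    k=(abs(x+.15)<.010)&(y>a)&(y<a+.01); print(round(a+.005,3),k.sum(),np.median(z[k]).round(4))
c,s=np.cos(p[2]),np.sin(p[2])
def w(q): return [p[0]+c*q[0]-s*q[1],p[1]+s*q[0]+c*q[1],q[2]]
L=[[-.165,-.1,.055],[-.165,.1,.055],[-.135,.1,.055],[-.135,-.1,.055]]
im=cv2.imread("pics/top0.png")
A=[[w(q) for q in L],[w(q) for q in([-.16,-.18,0],[-.16,.18,0],[.16,.18,0],[.16,-.18,0])],[w(q) for q in([-.117,-.15,.048],[-.117,.15,.048],[.153,.15,.048],[.153,-.15,.048])]]
big=cv2.resize(cv2.convertScaleAbs(im[100:290,260:460],alpha=2,beta=10),None,fx=4,fy=3.1578*4/3.1578,interpolation=cv2.INTER_CUBIC)
for P in A:
    q=((proj(P,"top")-[260,100]+.5)*4).astype(int); cv2.polylines(big,[q],True,(0,255,0),1)
cv2.imwrite("pics/fit.png",big[160:])
for n,q in dict(left=[-.15,.1,.055],mid=[-.15,0,.055],start=[-.15,.082,.055]).items(): print(n,np.array(w(q)))
E
python3 fit.py
```

```text
[ 0.6688 -0.0948 -0.021 ] -1.201976861377653 0.0023637525456862525
-0.095 36 0.0561
-0.085 33 0.0555
-0.075 32 0.0552
-0.065 30 0.0561
-0.055 33 0.0554
-0.045 31 0.0554
-0.035 34 0.0552
-0.025 40 0.0457
-0.015 32 0.0465
-0.005 33 0.0459
0.005 35 0.0446
0.015 29 0.0454
0.025 31 0.055
0.035 32 0.0559
0.045 32 0.055
0.055 31 0.0553
0.065 34 0.0556
0.075 34 0.0549
0.085 33 0.0554
0.095 32 0.0555
left [0.521  0.0083 0.055 ]
mid [ 0.5189 -0.0917  0.055 ]
start [ 0.5206 -0.0097  0.055 ]
```

View pics/fit.png

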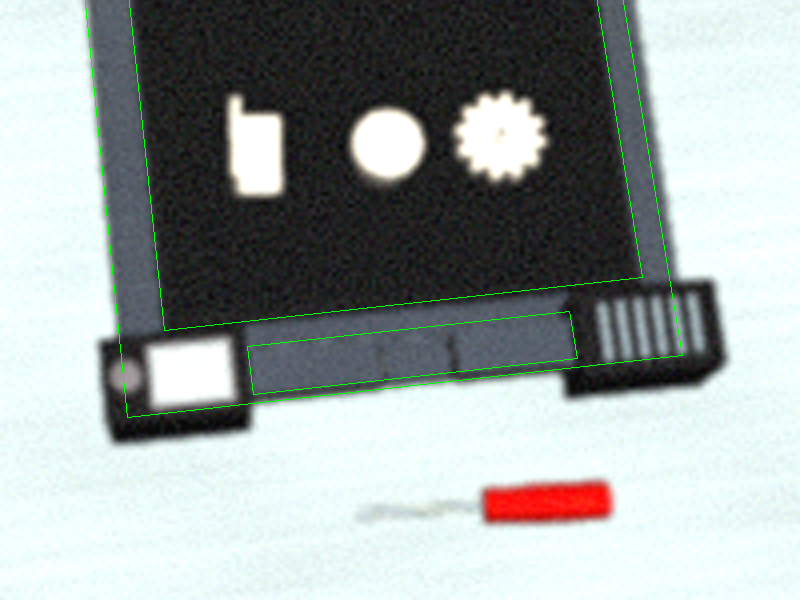

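The overlay fits the picture to about 1 px. The bar height profile puts the notch at y ≈ −30 to +20 mm of the cradle, to be confirmed by touch. I'll shut the fingers and turn the jaws along the cradle's x, so the finger is narrow along the edge.

```bash
python3 -m crank '[[[0,0,0],-8.3,255],[[0,0,0],-8.3,255],[[0,0,0],-8.3,255],[[0,0,0],-8.3,255]]' 10; python3 -m crank '[[[0,0,0],-8.3,255],[[0,0,0],-8.3,255],[[0,0,0],-8.3,255],[[0,0,0],-8.3,255],[[0,0,0],0,255]]'
cat > st.py <<'E'
from h import *
from scipy.spatial.transform import Rotation as Ro
import sys
np.set_printoptions(precision=4,suppress=True)
P=[.6688,-.0948,-.021]
o=monitor.observe(); R=Ro.from_rotvec(o['ee_rot']).as_matrix()
c,s=np.cos(P[2]),np.sin(P[2]);D=np.array([[c,-s,0],[s,c,0],[0,0,1]])
q=D.T@(o['position']-[P[0],P[1],0])
print('t',o['clock'],'dock-frame',q*1000,'F',o['force'],'w',o['width'],'pos',o['position'])
print('yaw toolx in dock',np.degrees(np.arctan2(*(D.T@R[:,0])[[1,0]])),'tilt z',R[:,2])
if len(sys.argv)>1:
    t=np.array(eval(sys.argv[1]))/1000; print('shift cm',R.T@D@(t-q)*100)
E
python3 st.py '[-150,82,110]'
```

```text
clock: 1.2
position: [0.2357, -0.5789, 0.2268]
ee_rot: [2.778, 1.468, -0.0]
force: [-0.0, -0.1, -0.7]
width: 0.704
clock: 1.7
position: [0.2355, -0.579, 0.2267]
ee_rot: [2.247, 2.195, 0.0]
force: [0.1, -0.5, 0.1]
width: 0.264
t 1.7 dock-frame [-423.0432 -493.1534  226.7076] F [ 0.0821 -0.5286  0.116 ] w 0.26435887353235243 pos [ 0.2355 -0.579   0.2267]
yaw toolx in dock 89.87446745569548 tilt z [ 0.0001  0.     -1.    ]
shift cm [57.5747 27.1771 11.6749]
```

```bash
python3 -m crank '[[[4,1.9,0],0,255],[[4,1.9,0],0,255],[[4,1.9,0],0,255],[[4,1.9,0],0,255],[[4,1.9,0],0,255]]'; python3 -m crank '[[[4,1.9,0],0,255],[[4,1.9,0],0,255],[[4,1.9,0],0,255],[[4,1.9,0],0,255],[[4,1.9,0],0,255]]'; python3 -m crank '[[[4,1.9,0],0,255],[[4,1.9,0],0,255],[[4,1.9,0],0,255],[[3,1.5,0],0,255],[[0,0,0],0,255]]'; python3 st.py '[-150,82,75]'
```

```text
clock: 2.2
position: [0.3364, -0.3797, 0.227]
ee_rot: [2.255, 2.187, 0.0]
force: [0.5, -0.1, 0.0]
width: 0.003
clock: 2.7
position: [0.4364, -0.1822, 0.227]
ee_rot: [2.254, 2.187, 0.0]
force: [1.4, -0.6, 0.2]
width: 0.002
clock: 3.2
position: [0.5133, -0.0301, 0.2271]
ee_rot: [-2.246, -2.195, -0.005]
force: [-0.0, -0.3, -0.8]
width: 0.007
t 3.2 dock-frame [-156.8506   61.427   227.1266] F [-0.0227 -0.2806 -0.7573] w 0.007009658706628934 pos [ 0.5133 -0.0301  0.2271]
yaw toolx in dock 89.8927387724074 tilt z [ 0.0018  0.0029 -1.    ]
shift cm [ 2.014   0.6541 15.2198]
```

```bash
python3 -m crank '[[[1.8,0.7,3],0,255],[[0,0,4],0,255],[[0,0,4],0,255],[[0,0,2.5],0,255],[[0,0,0],0,255]]'; python3 -m crank '[[[0,0,0],0,255],[[0,0,0],0,255]]'; python3 st.py '[-150,81,56]'
python3 - <<'E'
from h import *
for n,(a,b,c,d) in dict(side=(150,340,260,500),top=(150,290,260,460)).items():
    im,_=get_image(n); z=cv2.convertScaleAbs(im[a:b,c:d,::-1],alpha=1.8,beta=10)
    k=min(800/(d-c),600/(b-a)); cv2.imwrite(f"pics/a_{n}.png",cv2.resize(z,None,fx=k,fy=k,interpolation=cv2.INTER_CUBIC))
E
```

```text
clock: 3.7
position: [0.5163, -0.0189, 0.0887]
ee_rot: [-2.251, -2.186, 0.008]
force: [-0.3, 0.2, 0.4]
width: 0.007
clock: 3.9
position: [0.5201, -0.018, 0.0934]
ee_rot: [2.25, 2.19, 0.003]
force: [-0.6, 0.5, -0.8]
width: 0.009
t 3.9 dock-frame [-150.2466   73.6544   93.3855] F [-0.6     0.4667 -0.7526] w 0.00901011463658091 pos [ 0.5201 -0.018   0.0934]
yaw toolx in dock 89.66584820425868 tilt z [ 0.0026 -0.0002 -1.    ]
shift cm [0.7352 0.0106 3.7385]
```

View pics/a_side.png

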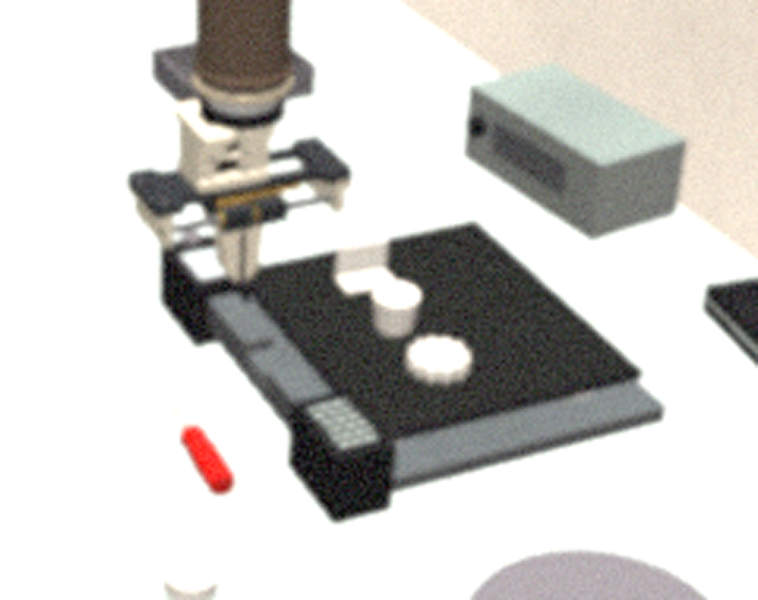

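View pics/a_top.png

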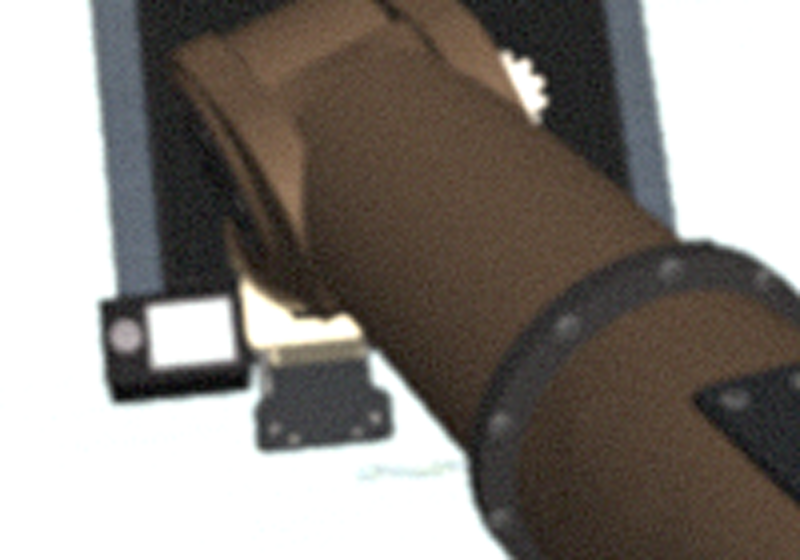

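The side view shows the shut fingers above the left end of the bar at about (240,280), with the bar running right to the vented housing and the notch wall showing at about (262,343). The top view agrees: the hand is beside the dial housing. Next I'll check the fit in the side view and come down.

```bash
python3 -m crank '[[[0.4,0,1.5],0,255],[[0,0,1],0,255],[[0,0,0.4],0,255],[[0,0,0],0,255],[[0,0,0],0,255]]'; python3 st.py '[-150,80,55]'
python3 - <<'E'
from h import *
im,_=get_image("side"); a,b,c,d=200,300,300,420
z=cv2.resize(cv2.convertScaleAbs(im[a:b,c:d,::-1],alpha=1.8,beta=10),None,fx=6,fy=6,interpolation=cv2.INTER_CUBIC)
p=[.6688,-.0948,-.021];C,s=np.cos(p[2]),np.sin(p[2])
w=lambda q:[p[0]+C*q[0]-s*q[1],p[1]+s*q[0]+C*q[1],q[2]]
for L in ([[-.165,-.1,.055],[-.165,.1,.055],[-.135,.1,.055],[-.135,-.1,.055]],[[-.165,-.027,.055],[-.165,.019,.055],[-.135,.019,.055],[-.135,-.027,.055]],[[-.117,-.15,.048],[-.117,.15,.048],[.153,.15,.048],[.153,-.15,.048]]):
    cv2.polylines(z,[((proj([w(q) for q in L],"side")-[c,a]+.5)*6).astype(int)],True,(0,255,0),1)
cv2.imwrite("pics/b.png",z)
E
```

```text
clock: 4.5
position: [0.5193, -0.0139, 0.063]
ee_rot: [2.249, 2.193, 0.0]
force: [0.2, -0.1, 0.3]
width: 0.005
t 4.5 dock-frame [-151.1922   77.7298   63.0452] F [ 0.2396 -0.0662  0.3066] w 0.005452359953622475 pos [ 0.5193 -0.0139  0.063 ]
yaw toolx in dock 89.74773907973764 tilt z [ 0.0003 -0.0001 -1.    ]
shift cm [0.2276 0.118  0.8045]
```

View pics/b.png

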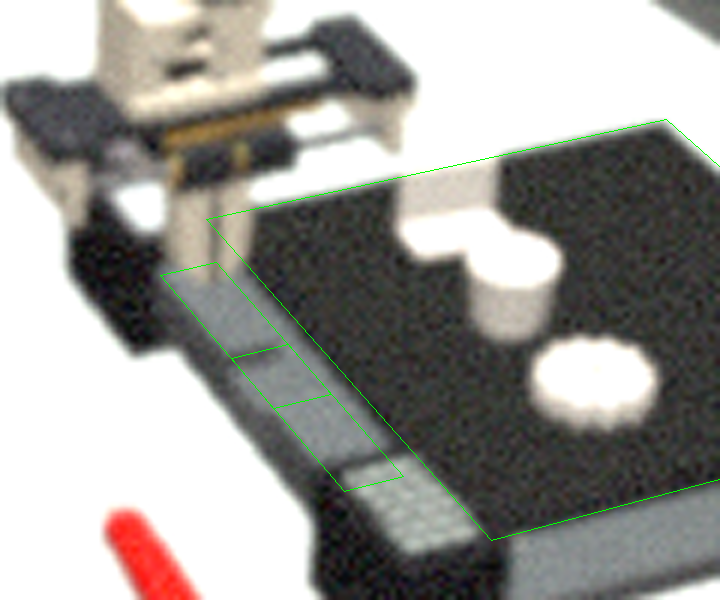

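Both views agree: in the side picture the bar overlay runs along the bar from (190,268) to about (370,480), and the notch outline matches. I'll touch down in small steps.

```bash
python3 -m crank '[[[0.1,0.1,0.4],0,255],[[0,0,0.2],0,255],[[0,0,0],0,255]]'; python3 st.py;  python3 -m crank '[[[0,0,0.1],0,255],[[0,0,0],0,255]]'; python3 st.py;
```

```text
clock: 4.85
position: [0.5199, -0.0128, 0.0564]
ee_rot: [-2.249, -2.193, 0.001]
force: [-0.4, -0.6, 0.9]
width: 0.006
t 4.85 dock-frame [-150.5565   78.8421   56.4413] F [-0.4192 -0.583   0.9178] w 0.006367964632314973 pos [ 0.5199 -0.0128  0.0564]
yaw toolx in dock 89.76501307184434 tilt z [-0.0004 -0.     -1.    ]
clock: 5.05
position: [0.52, -0.0128, 0.0556]
ee_rot: [-2.249, -2.193, 0.0]
force: [-0.5, 0.2, -0.4]
width: 0.006
t 5.05 dock-frame [-150.458    78.8359   55.6294] F [-0.5386  0.2466 -0.3594] w 0.006249207992632768 pos [ 0.52   -0.0128  0.0556]
yaw toolx in dock 89.76334351069723 tilt z [-0.0002 -0.     -1.    ]
```

```bash
python3 -m crank '[[[0,0,0.1],0,255],[[0,0,0],0,255]]'; python3 st.py
```

```text
clock: 5.25
position: [0.5202, -0.0128, 0.0553]
ee_rot: [2.249, 2.193, -0.0]
force: [-2.7, 0.5, 7.0]
width: 0.006
t 5.25 dock-frame [-150.3014   78.8303   55.3426] F [-2.6539  0.5263  7.0459] w 0.006471687004406148 pos [ 0.5202 -0.0128  0.0553]
yaw toolx in dock 89.7621863774854 tilt z [ 0.0004 -0.0004 -1.    ]
```

Contact at 7 N. I'll slide along the edge towards the right-hand end.

```bash
python3 -m crank '[[[0,0,0],0,255],[[-0.3,0,0],0,255],[[-0.4,0,0],0,255],[[-0.4,0,0],0,255]]'; python3 st.py; python3 -m crank '[[[-0.4,0,0],0,255],[[-0.4,0,0],0,255],[[-0.4,0,0],0,255]]'; python3 st.py
```

```text
clock: 5.65
position: [0.5206, -0.0228, 0.0553]
ee_rot: [2.248, 2.194, 0.003]
force: [-0.0, 3.8, 5.6]
width: 0.006
t 5.65 dock-frame [-149.672   68.885   55.316] F [-0.0143  3.802   5.6436] w 0.005577967803194934 pos [ 0.5206 -0.0228  0.0553]
yaw toolx in dock 89.81936863885356 tilt z [ 0.0018  0.0012 -1.    ]
clock: 5.95
position: [0.5204, -0.0349, 0.0553]
ee_rot: [2.248, 2.194, 0.003]
force: [-0.0, 4.2, 6.3]
width: 0.004
t 5.95 dock-frame [-149.6303   56.8004   55.3247] F [-0.0229  4.1678  6.2627] w 0.004256903107190324 pos [ 0.5204 -0.0349  0.0553]
yaw toolx in dock 89.8078815466822 tilt z [ 0.0019  0.0012 -1.    ]
```

```bash
python3 -m crank '[[[-0.4,0,0],0,255],[[-0.4,0,0],0,255]]'; python3 -m crank '[[[-0.4,0,0],0,255],[[-0.4,0,0],0,255]]'; python3 st.py; python3 -m crank '[[[-0.4,0,0],0,255],[[-0.4,0,0],0,255]]';python3 -m crank '[[[-0.4,0,0],0,255],[[0,0,0],0,255]]'; python3 st.py
```

```text
clock: 6.15
position: [0.5202, -0.0429, 0.0553]
ee_rot: [2.248, 2.194, 0.003]
force: [-0.8, 4.6, 6.1]
width: 0.007
clock: 6.35
position: [0.52, -0.0509, 0.0553]
ee_rot: [2.248, 2.194, 0.003]
force: [-0.1, 5.1, 5.9]
width: 0.008
t 6.35 dock-frame [-149.727    40.7686   55.3341] F [-0.111   5.0727  5.9111] w 0.008015320068930278 pos [ 0.52   -0.0509  0.0553]
yaw toolx in dock 89.80834694514186 tilt z [ 0.0018  0.0011 -1.    ]
clock: 6.55
position: [0.5198, -0.0589, 0.0553]
ee_rot: [2.248, 2.194, 0.003]
force: [-0.0, 4.4, 6.0]
width: 0.003
clock: 6.75
position: [0.5197, -0.0636, 0.0553]
ee_rot: [2.249, 2.193, 0.002]
force: [0.8, 1.8, 5.7]
width: 0.006
t 6.75 dock-frame [-149.7667   28.0295   55.325 ] F [0.8386 1.8194 5.6835] w 0.006194191440331473 pos [ 0.5197 -0.0636  0.0553]
yaw toolx in dock 89.7595476630543 tilt z [ 0.0017  0.0005 -1.    ]
```

Contact has held past the 30–60 mm band. I'll keep going until the finger drops off the left lip.

```bash
for i in 1; do python3 -m crank '[[[-0.4,0,0],0,255],[[-0.4,0,0],0,255]]'; python3 -m crank '[[[-0.4,0,0],0,255],[[0,0,0],0,255]]'; python3 st.py; python3 -m crank '[[[-0.4,0,0],0,255],[[0,0,0],0,255]]';  python3 st.py; done
```

```text
clock: 6.95
position: [0.5194, -0.0709, 0.0553]
ee_rot: [2.248, 2.194, 0.003]
force: [0.2, 3.1, 5.6]
width: 0.004
clock: 7.15
position: [0.5192, -0.0759, 0.0552]
ee_rot: [2.249, 2.192, 0.002]
force: [0.6, 0.7, 4.8]
width: 0.004
t 7.15 dock-frame [-149.9908   15.7603   55.1785] F [0.5667 0.6541 4.8204] w 0.00442232694148597 pos [ 0.5192 -0.0759  0.0552]
yaw toolx in dock 89.740805985715 tilt z [ 0.0014  0.0002 -1.    ]
clock: 7.35
position: [0.5181, -0.0808, 0.0545]
ee_rot: [2.25, 2.192, -0.001]
force: [0.5, -0.8, -0.2]
width: 0.003
t 7.35 dock-frame [-150.9388   10.8184   54.5457] F [ 0.5417 -0.7563 -0.226 ] w 0.0034782203944745387 pos [ 0.5181 -0.0808  0.0545]
yaw toolx in dock 89.71358111093267 tilt z [-0.0005 -0.0008 -1.    ]
```

The force fell to zero at y ≈ 11 mm, so the left lip is at about 20 mm, matching the picture (notch centre ≈ −3). I'll centre the finger and lower it onto the catch.

```bash
python3 -m crank '[[[-0.5,0.1,0],0,255],[[-0.5,0,0],0,255],[[-0.4,0,0],0,255],[[0,0,0.3],0,255],[[0,0,0.3],0,255]]'; python3 st.py; python3 -m crank '[[[0,0,0.2],0,255],[[0,0,0.1],0,255],[[0,0,0],0,255]]'; python3 st.py '[-150,-4,37]'
```

```text
clock: 7.85
position: [0.519, -0.094, 0.0485]
ee_rot: [2.25, 2.193, 0.0]
force: [0.3, -0.4, 0.5]
width: 0.009
t 7.85 dock-frame [-149.774    -2.3845   48.4718] F [ 0.2969 -0.3552  0.4572] w 0.009069755002281172 pos [ 0.519  -0.094   0.0485]
yaw toolx in dock 89.73122593066742 tilt z [ 0. -0. -1.]
clock: 8.15
position: [0.519, -0.0936, 0.0456]
ee_rot: [-2.249, -2.194, 0.0]
force: [-0.6, 0.4, 0.5]
width: 0.002
t 8.15 dock-frame [-149.8048   -1.9201   45.5577] F [-0.585   0.4289  0.5289] w 0.0015040081460005025 pos [ 0.519  -0.0936  0.0456]
yaw toolx in dock 89.7838565506378 tilt z [-0.0002  0.0001 -1.    ]
shift cm [-0.2081 -0.0185  0.8558]
```

```bash
python3 -m crank '[[[0,0,0.1],0,255],[[0,0,0.1],0,255],[[0,0,0.1],0,255],[[0,0,0],0,255]]'; python3 -m crank '[[[0,0,0.1],0,255],[[0,0,0.1],0,255],[[0,0,0.1],0,255],[[0,0,0],0,255]]'; python3 st.py
```

```text
clock: 8.55
position: [0.5191, -0.0937, 0.0427]
ee_rot: [2.249, 2.193, 0.0]
force: [-0.1, 0.7, 1.5]
width: 0.006
clock: 8.95
position: [0.5191, -0.0937, 0.0396]
ee_rot: [-2.249, -2.193, -0.0]
force: [0.6, 0.7, 1.0]
width: 0.006
t 8.95 dock-frame [-149.6883   -2.0879   39.5513] F [0.5522 0.7285 0.9973] w 0.006480534597118463 pos [ 0.5191 -0.0937  0.0396]
yaw toolx in dock 89.76459487248152 tilt z [ 0.      0.0001 -1.    ]
```

```bash
python3 -m crank '[[[0,0,0.1],0,255],[[0,0,0.1],0,255],[[0,0,0],0,255]]'; python3 -m crank '[[[0,0,0.1],0,255],[[0,0,0],0,255]]'; python3 st.py
```

```text
clock: 9.25
position: [0.5191, -0.0938, 0.0376]
ee_rot: [2.249, 2.193, 0.0]
force: [-0.8, 0.2, 1.7]
width: 0.005
clock: 9.45
position: [0.5192, -0.0939, 0.0372]
ee_rot: [2.249, 2.193, -0.0]
force: [-2.3, 1.8, 10.3]
width: 0.005
t 9.45 dock-frame [-149.5938   -2.2022   37.2294] F [-2.3409  1.7785 10.3034] w 0.0046436207220530235 pos [ 0.5192 -0.0939  0.0372]
yaw toolx in dock 89.75847518760231 tilt z [ 0.0003 -0.0004 -1.    ]
```

The force rose to 10 N at 18.1 mm below the edge top, which is the hard stop (10 + 8 mm). I'll give one slightly firmer press, then lift straight out and look.

```bash
python3 -m crank '[[[0,0,0.05],0,255],[[0,0,0],0,255]]'; python3 st.py; python3 -m crank '[[[0,0,-0.5],0,255],[[0,0,-1.5],0,255],[[0,0,-3],0,255],[[0,0,-4],0,255],[[0,0,-4],0,255]]'; python3 -m crank '[[[0,-4,-4],0,255],[[0,-4,-4],0,255],[[-4,-2,0],0,255],[[-4.5,-1,0],0,255],[[-4.5,-1,0],0,255]]'; python3 -m crank '[[[-4.5,0,0],0,255],[[-4.5,0,0],0,255],[[-4.5,0,0],0,255],[[-4.5,0,0],0,255],[[0,0,0],0,255]]'
python3 - <<'E'
from h import *
im,d,W=cloud("top"); np.save("W1.npy",W)
z=cv2.resize(cv2.convertScaleAbs(im[100:290,260:460,::-1],alpha=2,beta=10),None,fx=4,fy=4,interpolation=cv2.INTER_CUBIC)[160:]
cv2.imwrite("pics/e.png",z); cv2.imwrite("pics/etop.png",im[:,:,::-1])
p=[.6688,-.0948,-.021];c,s=np.cos(p[2]),np.sin(p[2])
w=W.reshape(-1,3);dx,dy=w[:,0]-p[0],w[:,1]-p[1];x,y=c*dx+s*dy,-s*dx+c*dy
for a in np.arange(-.06,.06,.01):
    k=(abs(x+.15)<.01)&(y>a)&(y<a+.01); print(round(a+.005,3),k.sum(),np.nanmedian(w[k,2]).round(4) if k.any() else 0)
a=cv2.imread("pics/top0.png");dif=cv2.absdiff(a,im[:,:,::-1]).max(2)
for n,(u,v) in dict(br=(324,177),pot=(357,175),gear=(385,174),sd=(395,266),scr=(140,300),glue=(503,299)).items(): print(n,np.percentile(dif[v-12:v+12,u-12:u+12],98))
E
```

```text
clock: 9.65
position: [0.5193, -0.0938, 0.0372]
ee_rot: [2.249, 2.193, 0.0]
force: [-5.0, 2.2, 16.3]
width: 0.001
t 9.65 dock-frame [-149.5271   -2.1894   37.1614] F [-5.0182  2.2122 16.2533] w 0.0012841921663910736 pos [ 0.5193 -0.0938  0.0372]
yaw toolx in dock 89.76200941467623 tilt z [ 0.0006 -0.0006 -1.    ]
clock: 10.15
position: [0.5183, -0.0941, 0.1671]
ee_rot: [-2.248, -2.192, 0.002]
force: [0.7, -0.7, 0.4]
width: 0.006
clock: 10.65
position: [0.404, -0.2226, 0.2376]
ee_rot: [2.248, 2.193, -0.001]
force: [1.0, 0.7, -0.2]
width: 0.0
clock: 11.15
position: [0.3977, -0.4079, 0.2359]
ee_rot: [2.259, 2.183, -0.004]
force: [0.2, 1.5, -0.3]
width: 0.003
-0.055 32 0.0551
-0.045 32 0.0553
-0.035 33 0.0561
-0.025 42 0.0388
-0.015 31 0.0373
-0.005 32 0.0377
0.005 31 0.0377
0.015 25 0.0379
0.025 32 0.0562
0.035 33 0.0547
0.045 33 0.0558
0.055 30 0.056
br 12.0
pot 11.0
gear 8.0
sd 9.0
scr 7.0
glue 6.5
```

View pics/e.png

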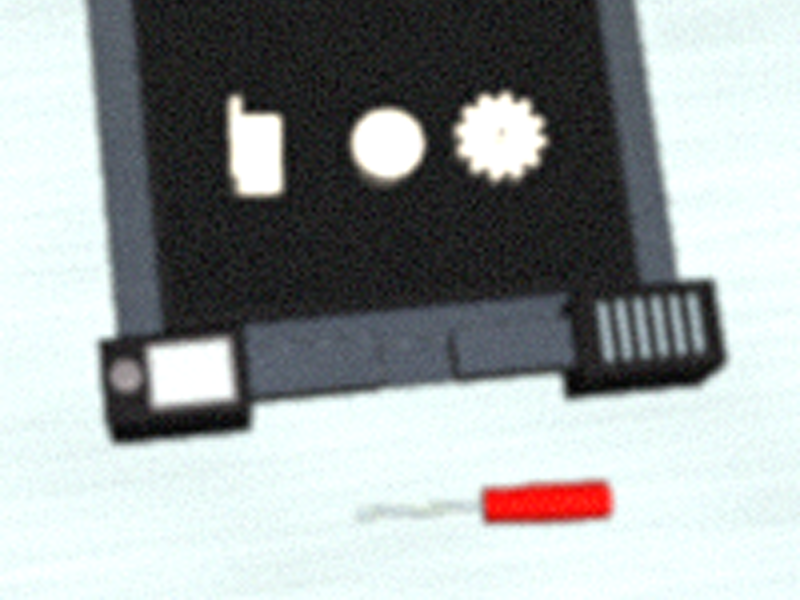

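View pics/etop.png

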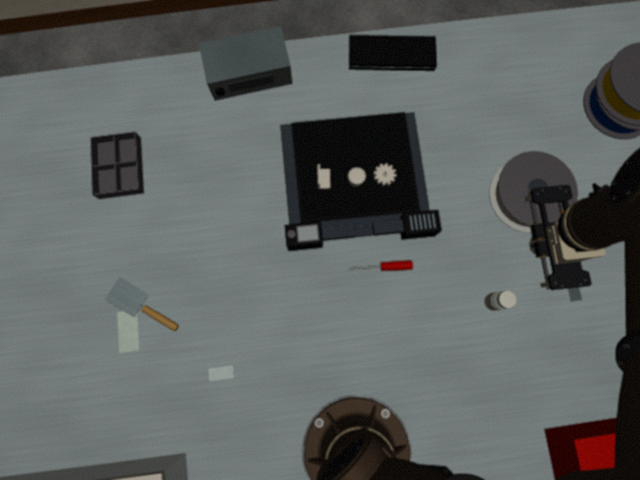

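The close-up shows the notch at about (380–455, 350) with the prints and screwdriver where they were. The full top view shows the arm clear at (570,235), touching nothing. By depth, the catch went from about 45.6 to 37.7 mm high. I'm handing in.

```bash
python3 -m crank '[[[0,0,0],0,255],[[0,0,0],0,255]]'; python3 -c "
from cell import workorder; print(workorder.sign_off())"
```

```text
clock: 11.4
position: [0.4009, -0.3995, 0.237]
ee_rot: [-2.247, -2.195, -0.0]
force: [0.2, -0.2, 0.6]
width: 0.006
the job is handed in; nothing more can be done
None
```

The catch is down and the job was handed in at 11.4 s; sign-off gives no verdict.

- **Finding the notch:** I touched the bar about 21 mm from its left-hand end at 7 N and slid along it at about 6 N. The finger came off the lip about 11 mm left of the edge's middle, so the notch is centred about 3 mm right of the middle. The depth picture showed the same place.
- **Pressing the catch:** I pressed it to the hard stop, 18 mm below the edge top, with at most about 16 N, then lifted straight out and moved the arm clear.
- **Last checks:** The depth picture shows the catch top dropped from about 45.6 to 37.7 mm, close to its full 8 mm. The prints, screwdriver, scraper and jar look unchanged in the before and after pictures, and the tool force at the end was about zero.
- **Disagreements:** Early on, the networks' reports for the edge points and the catch did not agree between the cameras. I did not use them and fitted the cradle's position from the depth picture instead, checked by overlay in both views. No check failed.

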